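Fetch the spice jar over the rack's front rail

ROBOT

A 6-joint arm with a two-finger parallel gripper is mounted at the origin on a cart in front of the work surface, level with it; the furniture and walls round the work are solid. World frame = base frame: x ahead of the robot, y to its left, z up, the work surface at z = 0. Lengths are in mm, angles in rad, forces in N, time in s.
With the tool pointing down it reaches from about 300 to 750 mm from the base axis. Payload 8.5 kg.
Tool frame: the origin (TCP) lies at the very end of the fingers, on their centre line; the grasp point (between the pads) lies 19 mm behind it; z points along the fingers, y is the line along which they close (so a half turn about z gives the same grasp; the last joint's range is limited). The gripper opens to 88 mm and grips with 3 to 60 N. Pads are 18 mm wide; open, the fingers measure 123 mm over their backs; the gripper's body (75 mm by 187 mm) begins 45 mm behind the grasp point.
Start: joints at [-1.329, 0.381, 1.297, -0, 1.464, -0.215], TCP at [242.585, -493.592, 238.748] pointing down, gripper open.
Joint ranges: [-3.11, 3.11], [-0.89, 2.33], [0.22, 2.48], [-1.42, 4.56], [0.17, 2.85], [-2.88, 2.88]. Speed limits (rad/s): [2.39, 2.39, 3.14, 3.14, 3.14, 3.14].

INTERFACE

Orientations are given as a unit quaternion [w, x, y, z].
In Python, from rig import env, vision, ticket gives the robot as it stands. The module is installed in compiled form; this text tells all that it offers.
- The arm moves only by the tool move_arm, never from a script. Its argument "motion" is a list of rows, each an object with "rotation": the turn, a rotation vector about the tool's x, y, z in degrees, a list of three; "translation": the shift along the tool's x, y, z in m, a list of three; "claw": the opening, from 0 (shut) to 1 (fully open). In form: [{"rotation": [ax, ay, az], "translation": [tx, ty, tz], "claw": claw}, ...]. A call has 1 to 12 rows; each row shifts and turns the commanded pose from where the row before left it, along the tool's axes as they then stand; what a row does not reach is not made up. A row lasts 1/10 s, in which the tool goes at most 50 mm and 8.59 degrees, less where a joint would pass 70% of its speed; a pose out of reach is approached as far as the arm can. A call is refused whole if a number of a shift passes 0.05 or a number of a turn 8.59, either way. A call with a gripper value outside its range is refused whole. The fingers move at their own pace and stop on an object; "force" is the grip in N (left out, the last holds). Time passes only in rows, so rows that do not move let the fingers close. It gives the time, the measured TCP pose, the force, the opening and the grip force at its end, in the units of the state.
- env.observe(): the state, without advancing time (a new reading comes with each control period).
- vision.grab_frame(name): name is "scene" or "top" or "wrist"; returns a dict with "pixels" (420x560x3 uint8, red, green, blue), "fx", "fy", "cx", "cy" (pixels), "pose" (4x4, takes a point from camera to world coordinates). Camera axes: x right, y up, looking along -z (the intrinsics and any distortion apply to the point x, -y, -z); pixel columns grow to the right and rows downward; lengths in mm; the calibration is good to about 2 mm. The wrist camera is an equidistant fisheye: a pixel r from the principal point sees the ray r / f radians off the axis. A picture is of the moment at which its call begins. There is no depth.
- ticket.sign_off(): hands the job in; it is judged then, once.
The state is a dict: "clock": time; "qpos": joint angles; "qvel": joint speeds; "joint_efforts": joint torques, N m; "tool_pos": TCP position; "orientation": TCP orientation; "force": force on the tool from outside, world axes, zero at the start; "moment": the same for the moment, N m; "width": finger opening in mm; "finger_force": force on a finger pad.
Only numpy, scipy, OpenCV 4.12 (cv2) and the standard library are available. Lean on these libraries where they do the work, as an engineer would, in place of code of your own. Each camera call takes 0.05 s, during which the arm holds its last target. There are 200 camera calls.

TASK

Fetch the spice jar with the green cap from the lower shelf of the little wooden spice rack: first lift it straight up until its bottom clears the steel rail along the front, then bring it forward over that rail, out of the front of the rack. Stand it upright near the middle of the round tray, setting it down gently rather than dropping it. Do not knock the rail with it, and leave everything else where it stands.

Things in the scene. Friction and masses are not known exactly. Their poses are not given: they have to be found in the camera images.
- jar_center (a point): The jar to fetch: a squarish clear glass spice jar with a round green cap and a dark blue label, 42 x 42 mm and 99 mm tall with the cap (cap: 41 mm across, top 21 mm). 0.08 to 0.15 kg. This point is its centre, 49.5 mm above its bottom; z is its upward axis, x and y are square to its flat sides. It stands in any of the three places on the lower shelf.
- jar: The same jar; the origin is the centre of its underside.
- rack: Fixed two-step wooden spice rack, 336 mm wide (y), 190 mm deep (x), open above. Origin on the worktop under the row of jars; x points to its back, so -x is forward out of its front, z up. Lower shelf: top 50 mm above the worktop, x = -42 to +54 mm; three places at about x = 0, y = -95, 0, +95 mm. End panels 8 mm thick, inner faces at y = -160 and +160 mm, 90 mm high.
- rack_step (a point): Middle of the top of the rack's upper step behind the lower shelf: 95 mm behind the rack's origin, 100 mm above the worktop; the step is 82 mm deep and carries two small bottles. The end panels beside it are 118 mm high. Axes as the rack's.
- rail: The steel retaining rail along the front of the rack's lower shelf, an 8 mm round bar with a thinner one below it. The origin is the middle of the upper bar, 44 mm in front of the rack's origin and 78 mm above the worktop; its top is 82 mm above the worktop, that is 32 mm above the shelf. Axes as the rack's.
- tray_floor (a point): Fixed round dark wooden tray with a cork floor, 160 mm across, with a rim 14 mm high. This point is the middle of its floor's upper face, 8 mm above the worktop; the free floor is about 140 mm across.
- shaker_a_center (a point): Clear shaker with a grey top, 44 mm wide and 90 mm tall, on the rack's lower shelf: leave it. Its centre, 45 mm above its bottom.
- shaker_b_center (a point): A second shaker like it, also on the lower shelf: leave it. Its centre.
- vial: Amber vial with a blue cap, 42 mm wide, 77 mm tall, on the rack's upper step: leave it. Origin under its bottom.
- dropper: Tiny dark bottle, 22 mm wide, 40 mm tall, on the rack's upper step: leave it. Origin under its bottom.

How it is judged:
By the outcome, as a careful person would: the job done as asked, in the order asked, and still so for the second after the job is handed in, with the robot touching nothing.
It also fails if it takes over 40 s, if anything falls off the work surface, if the arm or the gripper's body presses on something with over 40 N, if the wrist force passes 120 N, or if a joint passes its speed limit or range.

## Working session

There is one attempt and no reset: what is moved stays moved. The work goes in short steps, Python scripts to look and compute and a tool call to move; the robot and the scene stay as the last step left them, time stands still between calls to the robot, and variables do not carry over. Pictures are saved under pics/ and viewed, at most 10 in all, crops included, and the job is handed in when it is done.

Besides the shell and the picture viewer there is one more tool, called after "Request:" by a JSON object that holds its "method" and its "body". move_arm: Moves the arm, as the interface text tells. Its arguments: {"type":"object","properties":{"motion":{"type":"array"},"force":{"type":"number"}},"required":["motion"]}

```bash
mkdir -p pics
cat > h.py <<'E'
import numpy as np, cv2
from rig import env, vision, ticket
from scipy.spatial.transform import Rotation as R
def ray(f,u,v,fish=False):
    x=(u-f["cx"])/f["fx"]; y=(v-f["cy"])/f["fy"]
    if fish:
        r=np.hypot(x,y); s=np.sin(r)/max(r,1e-9); d=np.array([x*s,-y*s,-np.cos(r)])
    else: d=np.array([x,-y,-1.])
    P=np.array(f["pose"]); d=P[:3,:3]@d; return P[:3,3],d/np.linalg.norm(d)
def onz(f,u,v,z,fish=False):
    o,d=ray(f,u,v,fish); return o+d*(z-o[2])/d[2]
def two(f,p,g,q):
    o,d=ray(f,*p);o2,d2=ray(g,*q)
    t=np.linalg.lstsq(np.c_[d,-d2],o2-o,rcond=None)[0]
    a=o+d*t[0];b=o2+d2*t[1];return (a+b)/2,np.linalg.norm(a-b)
def blobs(f,h0,h1,s0=80,v0=40,amin=60):
    h=cv2.cvtColor(f["pixels"],cv2.COLOR_RGB2HSV)
    m=cv2.inRange(h,(h0,s0,v0),(h1,255,255))
    n,l,s,c=cv2.connectedComponentsWithStats(m)
    return [(c[i].round(1).tolist(),s[i].tolist()) for i in range(1,n) if s[i][4]>amin]
def save(f,n): cv2.imwrite(f"pics/{n}.png",cv2.cvtColor(f["pixels"],cv2.COLOR_RGB2BGR))
E
python3 - <<'E'
from h import *
import pickle
F={}
for n in("scene","top"):
    f=vision.grab_frame(n);save(f,n);F[n]=f
    print(n,f["fx"],f["cx"],f["cy"],np.round(f["pose"],3).tolist());print("green",blobs(f,38,85))
pickle.dump(F,open("F.pkl","wb"))
a,b=F["scene"]["pixels"],F["top"]["pixels"]
E
```

```text
scene 412.50807996735494 282.6319743495013 206.90355963717298 [[-0.758, 0.41, -0.507, 49.179], [-0.652, -0.449, 0.611, 571.062], [0.023, 0.794, 0.608, 607.271], [0.0, 0.0, 0.0, 1.0]]
green [([277.5, 13.4], [276, 0, 5, 33, 122]), ([511.5, 103.9], [497, 99, 33, 11, 181]), ([299.6, 179.7], [290, 170, 20, 19, 263])]
top 449.0636016885897 271.51162309843164 201.50955063161936 [[0.005, 0.993, -0.122, 388.406], [-1.0, 0.002, -0.025, 24.621], [-0.025, 0.122, 0.992, 1082.027], [0.0, 0.0, 0.0, 1.0]]
green [([428.3, 3.4], [419, 0, 23, 9, 121]), ([442.1, 31.5], [402, 0, 75, 74, 1399]), ([504.5, 33.4], [447, 0, 113, 88, 3873]), ([527.3, 66.2], [524, 58, 7, 19, 80]), ([292.6, 216.0], [283, 206, 20, 20, 202])]
```

View pics/scene.png

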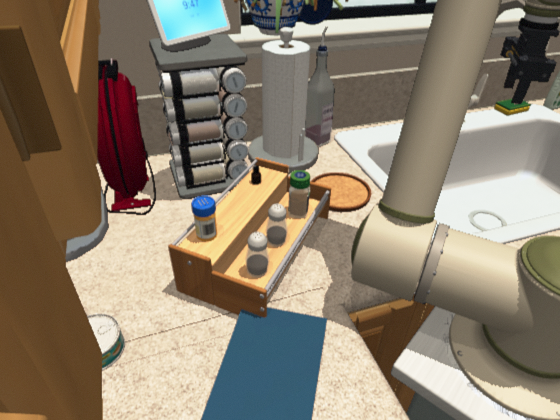

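View pics/top.png

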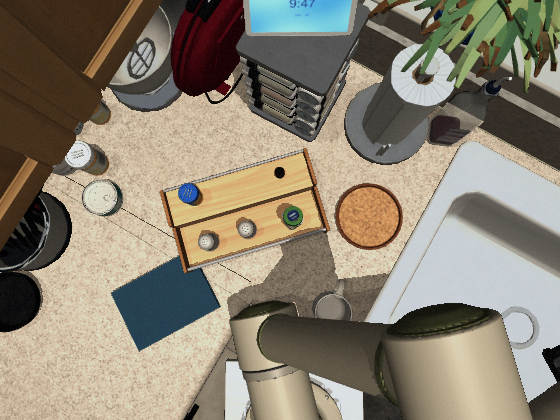

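The scene view shows the jar at about (300,180), at the rack end nearest the tray. In the top view the green cap is at (293,216), the shakers at (206,241) and (246,229), and the tray at (368,216). A mug stands at (333,308), in front of the tray.

Run:
```python
from h import *
import pickle
F=pickle.load(open("F.pkl","rb"));s,t=F["scene"],F["top"]
print("cap top z149",onz(t,293,216,149).round(1),"2view",two(t,(293,216),s,(300.5,176)))
sh=[onz(t,206,241,135),onz(t,246,229,135)];print("shakers",np.round(sh,1))
h=cv2.cvtColor(t["pixels"],cv2.COLOR_RGB2HSV)
m=cv2.inRange(h,(3,90,50),(20,255,255));m[:,:320]=0
m[:170]=0;m[270:]=0;m[:,:333]=0;m[:,415:]=0
c=max(cv2.findContours(m,0,2)[0],key=cv2.contourArea);e=cv2.fitEllipse(c);print(e)
print("tray",onz(t,*e[0],12).round(1), "left/right",onz(t,e[0][0]-e[1][0]/2,e[0][1],14).round(),onz(t,e[0][0]+e[1][0]/2,e[0][1],14).round())
print("mug",onz(t,333,308,60).round())
big=cv2.resize(t["pixels"][140:280,150:420],None,fx=2.9,fy=2.9,interpolation=cv2.INTER_CUBIC)
cv2.imwrite("pics/crop.png",big[:,:,::-1])
print({k:np.round(v,3) for k,v in env.observe().items()})
```

```text
cap top z149 [472.7   3.3 149. ] 2view (array([473.59474757,   3.6846593 , 146.27583156]), np.float64(1.481014492579196))
shakers [[420.5 186.5 135. ]
 [446.1 102.2 135. ]]
((368.660400390625, 216.12110900878906), (65.29894256591797, 67.08529663085938), 122.71239471435547)
tray [ 485.4 -179.6   12. ] left/right [ 485. -102.   14.] [ 485. -256.   14.]
mug [276. -87.  60.]
{'clock': np.float64(0.1), 'qpos': array([-1.329,  0.381,  1.298, -0.   ,  1.464, -0.215]), 'qvel': array([-0.   ,  0.001, -0.001, -0.001, -0.   , -0.001]), 'joint_efforts': array([ 4.0000e-03, -4.3865e+01, -2.2491e+01,  7.1000e-02,  3.4000e-02,
       -0.0000e+00]), 'tool_pos': array([ 242.543, -493.369,  238.212]), 'orientation': array([-0.001,  0.974,  0.226, -0.   ]), 'force': array([ 0.256, -0.827, -0.759]), 'moment': array([-0.04 , -0.037,  0.033]), 'finger_force': np.float64(0.0), 'width': np.float64(88.133)}
```

View pics/crop.png

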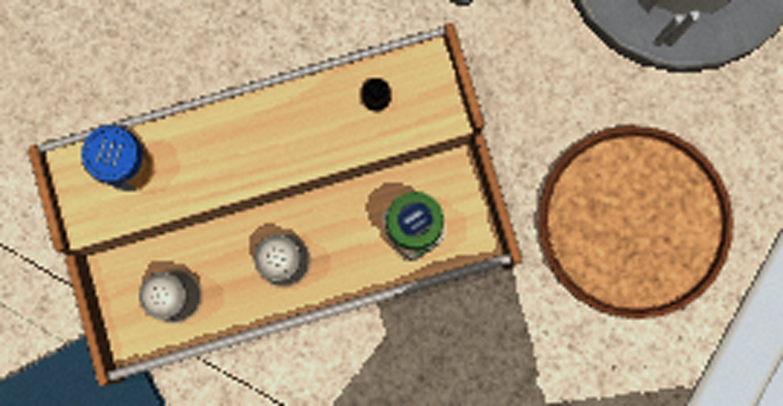

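The crop shows the rail running from (105,378) to (512,264), which puts the rack's yaw at about +15.6°. The cap at (414,220) is at world (473,3), the dropper sits behind it, and the tray is clear. I'll move above the jar.

Request:
{"method": "move_arm", "body": {"motion": [{"rotation": [0,0,5.25],"translation": [0,0,-0.03],"claw": 1},{"rotation": [0,0,5.25],"translation": [0,0,0],"claw": 1},{"rotation": [0,0,0],"translation": [0.03,-0.035,0],"claw": 1},{"rotation": [0,0,0],"translation": [0.03,-0.035,0],"claw": 1},{"rotation": [0,0,0],"translation": [0.03,-0.035,0],"claw": 1},{"rotation": [0,0,0],"translation": [0.03,-0.035,0],"claw": 1},{"rotation": [0,0,0],"translation": [0.03,-0.035,0],"claw": 1},{"rotation": [0,0,0],"translation": [0.03,-0.035,0],"claw": 1},{"rotation": [0,0,0],"translation": [0.03,-0.035,0],"claw": 1},{"rotation": [0,0,0],"translation": [0.03,-0.035,0],"claw": 1},{"rotation": [0,0,0],"translation": [0.03,-0.035,0],"claw": 1},{"rotation": [0,0,0],"translation": [0.03,-0.035,0],"claw": 1}]}}

```text
clock: 1.3
tool_pos: [437.2, -73.6, 268.7]
orientation: [-0.0, 0.991, 0.136, -0.0]
force: [0.6, -1.6, 0.3]
width: 88.2
finger_force: 0.0
```

```bash
cat > rel.py <<'E'
from h import *
import sys
s=env.observe();q=s["orientation"];M=R.from_quat([q[1],q[2],q[3],q[0]]).as_matrix()
print(s["clock"],np.round(s["tool_pos"],1),"x",M[:,0].round(3),"z",M[:,2].round(3),"w",s["width"],s["finger_force"],np.round(s["force"],1))
if len(sys.argv)>3: print("tool delta",(M.T@(np.array(sys.argv[1:4],float)-s["tool_pos"])).round(1))
E
python3 rel.py 473 3.5 260
```

```text
1.3 [437.2 -73.6 268.7] x [ 0.963  0.27  -0.   ] z [-0.  0. -1.] w 88.2398046767046 0.0 [ 0.6 -1.6  0.3]
tool delta [ 55.3 -64.6   8.7]
```

Request:
{"method": "move_arm", "body": {"motion": [{"rotation": [0,0,0],"translation": [0.027,-0.032,0],"claw": 1},{"rotation": [0,0,0],"translation": [0.027,-0.032,0],"claw": 1},{"rotation": [0,0,0],"translation": [0,0,0],"claw": 1},{"rotation": [0,0,0],"translation": [0,0,0],"claw": 1}]}}

```text
clock: 1.7
tool_pos: [471.5, 1.2, 268.4]
orientation: [-0.0, 0.991, 0.137, -0.0]
force: [0.0, 0.1, -0.3]
width: 88.1
finger_force: 0.0
```

```bash
python3 rel.py 473 3.5 260
python3 - <<'E'
from h import *
f=vision.grab_frame("wrist");save(f,"w1");print(f["fx"],f["cx"],f["cy"],np.round(f["pose"],3).tolist())
for c,s in blobs(f,38,85): print(c,s,onz(f,*c,149,True).round(1))
E
```

```text
1.7 [471.5   1.2 268.4] x [ 0.962  0.272 -0.001] z [-0.001 -0.    -1.   ] w 88.09492050130333 0.0 [ 0.   0.1 -0.3]
tool delta [ 2.1 -1.8  8.4]
325.19226210127806 278.239009906732 216.588868935305 [[0.273, 0.924, 0.269, 540.614], [-0.962, 0.262, 0.076, 20.036], [0.0, -0.279, 0.96, 414.258], [0.0, 0.0, 0.0, 1.0]]
[276.6, 200.8] [254, 177, 46, 49, 1135] [479.3   4.  149. ]
```

View pics/w1.png

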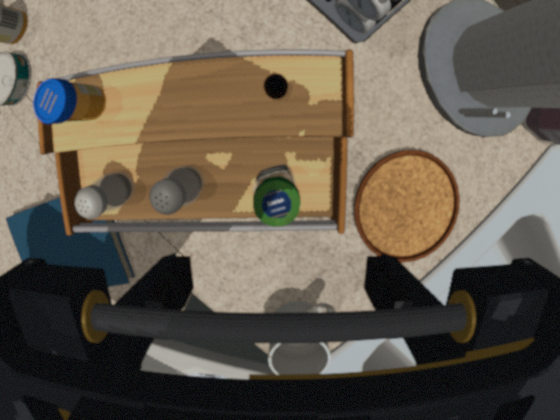

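The wrist view shows the cap at about (277,203). Rack edges lie parallel to the image axes, so the tool yaw matches the rack. The jar body shows behind the cap near (275,175). I'll zoom in to check the jar's own yaw.

Run:
```python
from h import *
import pickle
a=cv2.imread("pics/w1.png")[155:240,235:320]
b=pickle.load(open("F.pkl","rb"))["scene"]["pixels"][160:225,270:335,::-1]
cv2.imwrite("pics/c2.png",np.hstack([cv2.resize(a,(400,400),interpolation=2),cv2.resize(b,(400,400),interpolation=2)]))
f=vision.grab_frame("wrist")
for u,v in((277,203),(277,205)):print(onz(f,u,v,149,True).round(1))
```

```text
[477.4   2.3 149. ]
[475.8   1.9 149. ]
```

View pics/c2.png

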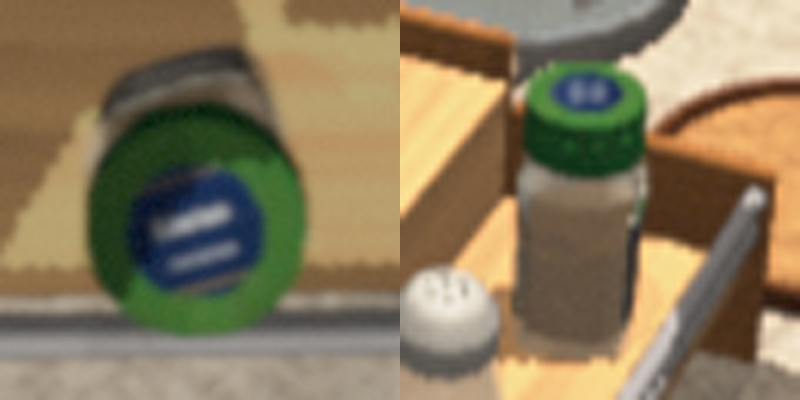

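Label text and base edge both show the jar turned about 16.5° further than the rack, so its yaw is about 32°. The jar centre is at about (475,2.5). I'll turn the tool, centre it and descend.

Request:
{"method": "move_arm", "body": {"motion": [{"rotation": [0,0,-8.25],"translation": [0,0,0],"claw": 0.8},{"rotation": [0,0,-8.25],"translation": [0,0,0],"claw": 0.8},{"rotation": [0,0,0],"translation": [0.0035,0.0005,0.03],"claw": 0.8},{"rotation": [0,0,0],"translation": [0,0,0.04],"claw": 0.8},{"rotation": [0,0,0],"translation": [0,0,0.03],"claw": 0.8},{"rotation": [0,0,0],"translation": [0,0,0],"claw": 0.8},{"rotation": [0,0,0],"translation": [0,0,0],"claw": 0.8}]}}

```text
clock: 2.5
tool_pos: [475.0, 1.1, 169.6]
orientation: [0.0, 0.961, 0.276, 0.0]
force: [0.1, -0.8, 1.2]
width: 70.7
finger_force: 0.0
```

```bash
python3 rel.py 475 2.5 95
python3 - <<'E'
from h import *
f=vision.grab_frame("wrist");save(f,"w2")
for c,s in blobs(f,38,85): print(c,s,onz(f,*c,149,True).round(1))
E
```

```text
2.5 [475.    1.1 169.6] x [0.847 0.531 0.   ] z [ 0. -0. -1.] w 70.70222527619845 0.0 [ 0.1 -0.8  1.2]
tool delta [ 0.7 -1.2 74.6]
[274.8, 242.4] [240, 207, 70, 76, 2735] [481.5   6.6 149. ]
```

View pics/w2.png

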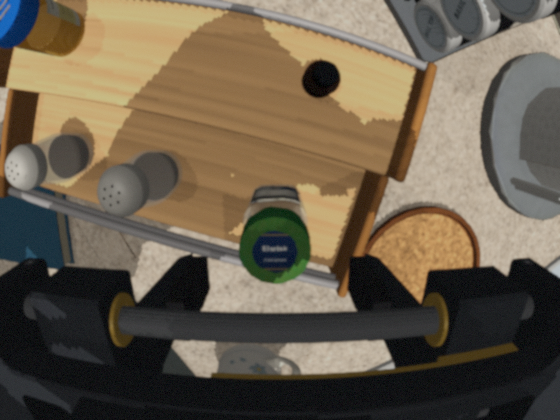

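The jar is now square to the tool, with its label disc at (275,252), or about (476,3). I'll descend the rest of the way and close on it.

Request:
{"method": "move_arm", "body": {"motion": [{"rotation": [0,0,0],"translation": [0.0015,-0.0015,0.03],"claw": 0.8},{"rotation": [0,0,0],"translation": [0,0,0.03],"claw": 0.8},{"rotation": [0,0,0],"translation": [0,0,0.014],"claw": 0.8},{"rotation": [0,0,0],"translation": [0,0,0],"claw": 0.8},{"rotation": [0,0,0],"translation": [0,0,0],"claw": 0.5},{"rotation": [0,0,0],"translation": [0,0,0],"claw": 0.4},{"rotation": [0,0,0],"translation": [0,0,0],"claw": 0.3},{"rotation": [0,0,0],"translation": [0,0,0],"claw": 0.3},{"rotation": [0,0,0],"translation": [0,0,0],"claw": 0.3}], "force": 15}}

```text
clock: 3.45
tool_pos: [475.6, 4.1, 95.4]
orientation: [0.0, 0.961, 0.277, 0.001]
force: [-0.7, -0.8, 6.1]
width: 41.1
finger_force: 15.0
```

```bash
python3 rel.py 475 2.5 95
```

```text
3.45 [475.6   4.1  95.4] x [0.846 0.533 0.001] z [ 0.001 -0.    -1.   ] w 41.11712287612883 14.990365183912218 [-0.7 -0.8  6.1]
tool delta [-1.4  1.   0.4]
```

Request:
{"method": "move_arm", "body": {"motion": [{"rotation": [0,0,0],"translation": [0,0,-0.005],"claw": 0.3},{"rotation": [0,0,0],"translation": [0,0,-0.01],"claw": 0.3},{"rotation": [0,0,0],"translation": [0,0,-0.015],"claw": 0.3},{"rotation": [0,0,0],"translation": [0,0,-0.015],"claw": 0.3},{"rotation": [0,0,0],"translation": [0,0,-0.015],"claw": 0.3},{"rotation": [0,0,0],"translation": [0,0,-0.01],"claw": 0.3},{"rotation": [0,0,0],"translation": [0,0,0],"claw": 0.3},{"rotation": [0,0,0],"translation": [0,0,0],"claw": 0.3}], "force": 20}}

```text
clock: 4.25
tool_pos: [475.1, 4.2, 164.5]
orientation: [-0.0, 0.961, 0.277, -0.0]
force: [0.7, -0.0, -1.2]
width: 41.4
finger_force: 20.0
```

```bash
python3 rel.py 379.6 -22.7 165
python3 - <<'E'
from h import *
f=vision.grab_frame("scene")
g=f["pixels"][120:270,200:400];cv2.imwrite("pics/s3.png",cv2.resize(g,None,fx=3,fy=3)[:,:,::-1])
E
```

```text
4.25 [475.1   4.2 164.5] x [ 0.846  0.532 -0.   ] z [-0.  0. -1.] w 41.42175154152121 19.98687451472506 [ 0.7 -0.  -1.2]
tool delta [-95.1 -28.1  -0.4]
```

View pics/s3.png

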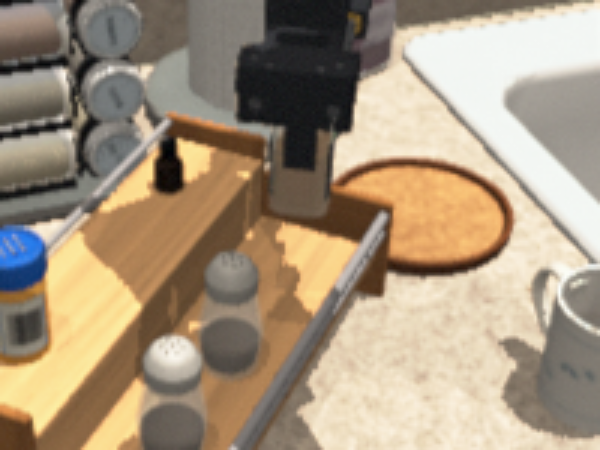

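The jar is held upright with its bottom at about 119 mm, above the rail. Next I bring it straight forward, then across to the tray.

Request:
{"method": "move_arm", "body": {"motion": [{"rotation": [0,0,0],"translation": [-0.019,-0.0056,0],"claw": 0.3},{"rotation": [0,0,0],"translation": [-0.019,-0.0056,0],"claw": 0.3},{"rotation": [0,0,0],"translation": [-0.019,-0.0056,0],"claw": 0.3},{"rotation": [0,0,0],"translation": [-0.019,-0.0056,0],"claw": 0.3},{"rotation": [0,0,0],"translation": [-0.019,-0.0056,0],"claw": 0.3},{"rotation": [0,0,0],"translation": [0,0,0],"claw": 0.3},{"rotation": [0,0,0],"translation": [0,0,0],"claw": 0.3}]}}

```text
clock: 5.0
tool_pos: [380.4, -22.8, 164.6]
orientation: [-0.0, 0.961, 0.277, 0.0]
force: [0.4, 0.4, -1.7]
width: 40.5
finger_force: 20.0
```

Request:
{"method": "move_arm", "body": {"motion": [{"rotation": [0,0,0],"translation": [0.001,0.02,0],"claw": 0.3},{"rotation": [0,0,0],"translation": [0.001,0.027,0],"claw": 0.3},{"rotation": [0,0,0],"translation": [0.001,0.03,0],"claw": 0.3},{"rotation": [0,0,0],"translation": [0.001,0.03,0],"claw": 0.3},{"rotation": [0,0,0],"translation": [0.001,0.03,0],"claw": 0.3},{"rotation": [0,0,0],"translation": [0.001,0.03,0],"claw": 0.3},{"rotation": [0,0,0],"translation": [0,0.022,0],"claw": 0.3},{"rotation": [0,0,0],"translation": [0,0,0],"claw": 0.3},{"rotation": [0,0,0],"translation": [0,0,0],"claw": 0.3}]}}

```text
clock: 5.9
tool_pos: [486.0, -179.8, 164.0]
orientation: [-0.0, 0.961, 0.277, -0.0]
force: [0.2, 0.5, -2.6]
width: 40.7
finger_force: 20.0
```

```bash
python3 rel.py 485.4 -179.6 65;python3 - <<'E'
from h import *
f=vision.grab_frame("wrist");save(f,"w4")
E
```

```text
5.9 [ 486.  -179.8  164. ] x [ 0.847  0.532 -0.   ] z [-0.001  0.001 -1.   ] w 40.67319979347986 19.986980881076306 [ 0.2  0.5 -2.6]
tool delta [-0.3 -0.3 99. ]
```

View pics/w4.png

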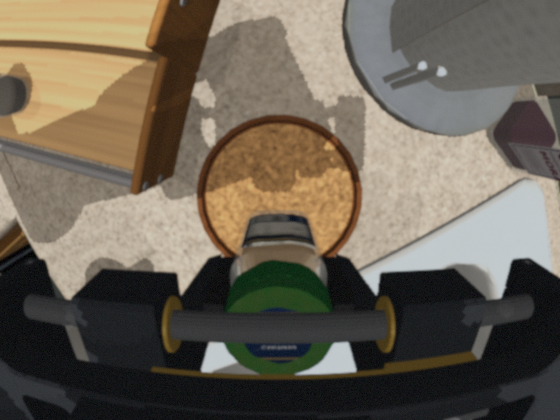

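The jar hangs upright over the tray, whose centre is near (280,192) at floor level. Nothing stands in the way of the descent, so I'll lower it.

Request:
{"method": "move_arm", "body": {"motion": [{"rotation": [0,0,0],"translation": [0,0,0.02],"claw": 0.3},{"rotation": [0,0,0],"translation": [0,0,0.03],"claw": 0.3},{"rotation": [0,0,0],"translation": [0,0,0.03],"claw": 0.3},{"rotation": [0,0,0],"translation": [0,0,0.014],"claw": 0.3},{"rotation": [0,0,0],"translation": [0,0,0.007],"claw": 0.3},{"rotation": [0,0,0],"translation": [0,0,0.002],"claw": 0.3},{"rotation": [0,0,0],"translation": [0,0,0.002],"claw": 0.3},{"rotation": [0,0,0],"translation": [0,0,0],"claw": 0.3},{"rotation": [0,0,0],"translation": [0,0,0],"claw": 0.3}]}}

```text
clock: 6.85
tool_pos: [485.9, -179.6, 60.4]
orientation: [0.0, 0.961, 0.277, 0.0]
force: [0.2, -1.3, -1.1]
width: 41.0
finger_force: 20.0
```

Request:
{"method": "move_arm", "body": {"motion": [{"rotation": [0,0,0],"translation": [0,0,0.002],"claw": 0.3},{"rotation": [0,0,0],"translation": [0,0,0.002],"claw": 0.3},{"rotation": [0,0,0],"translation": [0,0,0.0015],"claw": 0.3},{"rotation": [0,0,0],"translation": [0,0,0],"claw": 0.3},{"rotation": [0,0,0],"translation": [0,0,0],"claw": 0.3}]}}

```text
clock: 7.35
tool_pos: [485.7, -179.5, 54.2]
orientation: [-0.0, 0.961, 0.277, -0.0]
force: [1.0, -0.5, -0.7]
width: 40.9
finger_force: 20.0
```

Request:
{"method": "move_arm", "body": {"motion": [{"rotation": [0,0,0],"translation": [0,0,0.001],"claw": 0.3},{"rotation": [0,0,0],"translation": [0,0,0],"claw": 0.3},{"rotation": [0,0,0],"translation": [0,0,0],"claw": 0.3}]}}

```text
clock: 7.65
tool_pos: [485.8, -179.6, 53.5]
orientation: [0.0, 0.961, 0.277, 0.0]
force: [-1.7, 0.4, 2.3]
width: 40.8
finger_force: 20.0
```

Request:
{"method": "move_arm", "body": {"motion": [{"rotation": [0,0,0],"translation": [0,0,0.0007],"claw": 0.3},{"rotation": [0,0,0],"translation": [0,0,0],"claw": 0.3},{"rotation": [0,0,0],"translation": [0,0,0],"claw": 0.3}]}}

```text
clock: 7.95
tool_pos: [485.8, -179.6, 53.4]
orientation: [0.0, 0.961, 0.277, 0.0]
force: [-2.6, 0.8, 10.3]
width: 40.8
finger_force: 20.0
```

The force reading shows contact with the tray floor. I'll ease off slightly, open the fingers and retreat upward.

Request:
{"method": "move_arm", "body": {"motion": [{"rotation": [0,0,0],"translation": [0,0,-0.0006],"claw": 0.3},{"rotation": [0,0,0],"translation": [0,0,0],"claw": 0.5},{"rotation": [0,0,0],"translation": [0,0,0],"claw": 0.6},{"rotation": [0,0,0],"translation": [0,0,0],"claw": 0.8},{"rotation": [0,0,0],"translation": [0,0,0],"claw": 0.8},{"rotation": [0,0,0],"translation": [0,0,-0.01],"claw": 0.8},{"rotation": [0,0,0],"translation": [0,0,-0.03],"claw": 0.8},{"rotation": [0,0,0],"translation": [0,0,-0.04],"claw": 0.8},{"rotation": [0,0,0],"translation": [0,0,-0.04],"claw": 0.8},{"rotation": [0,0,0],"translation": [0,0,-0.04],"claw": 0.8},{"rotation": [0,0,0],"translation": [0,0,-0.02],"claw": 0.8},{"rotation": [0,0,0],"translation": [0,0,0],"claw": 0.8}]}}

```text
clock: 9.15
tool_pos: [486.4, -179.9, 236.5]
orientation: [0.002, 0.961, 0.277, 0.002]
force: [0.3, -0.4, -0.2]
width: 70.2
finger_force: 0.0
```

```bash
python3 rel.py;python3 - <<'E'
from h import *
f=vision.grab_frame("scene");save(f,"s5")
E
```

```text
9.15 [ 486.4 -179.9  236.5] x [0.846 0.533 0.003] z [ 0.005 -0.004 -1.   ] w 70.15520671574431 0.0 [ 0.3 -0.4 -0.2]
```

View pics/s5.png

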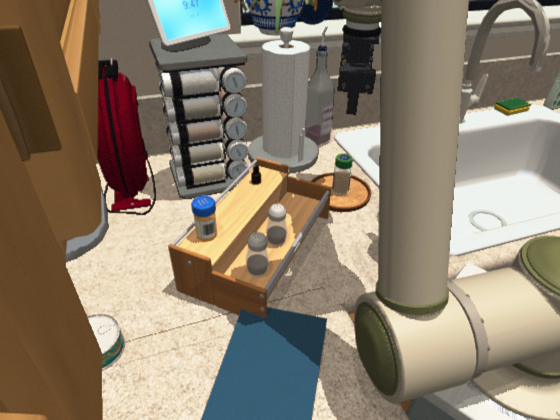

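The jar stands upright in the middle of the tray, at about (343,175). The shakers, vial and dropper are where they started and the gripper is clear.

```bash
python3 -c "
from rig import ticket
print(ticket.sign_off())"
```

```text
the job is handed in; nothing more can be done
None
```

The green-capped jar stands upright near the middle of the tray after a straight lift, a move forward over the rail and a gentle set-down; nothing else was moved, and the job is handed in at about 9 s of the 40 s allowed.

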